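# Rack the last combustion boat, tab out

## Task

One fire clay boat still lies askew on the stone slab. Slide it along the slab, without picking it up or tipping it, into the empty bay of the steel rack so that it lies like the two boats already racked: pull tab pointing out of the open side, plain end right home against the back bar. Let go of it, and leave the racked boats and everything else on the slab where they are.

Things in the scene. Friction and masses are not known exactly. Their poses are not given: they have to be found in the camera images.
- boat: fire clay boat to be racked: open trough 110 mm long (x), 62 wide (y), 22 high, outer corners cut 10 mm at 45 deg; inside 96 x 48 mm, corners cut too, 16 deep (floor 6 thick, walls 7). At its -x end a 30 mm wide slotted pull tab stands out 24 mm, at heights 12 to 22 mm. About 0.2 kg, slides at about 1 to 3 N. Origin: centre of the trough's underside (tab not counted), z up
- boat_tab (a point): point on the top of the boat's pull tab, 67 mm from the boat's origin towards its -x, 22 mm above its underside
- rack: fixed steel rack on the slab, no floor: three bays side by side along its y (at -76, 0, +76 mm), each 70 mm wide between 6 mm thick fences 16 mm high. All are open at its -x side (fences begin at x = -62 mm) and closed by a back bar, 16 mm high, inner face at x = +55.5 mm. A flat wire carrying loop sticks out 27 mm at each outer side. Origin: on the slab, middle of the centre bay
- bay: the rack's empty bay (any of the three; no visible part): the point on the slab where the boat's origin lies when the boat is home, its plain end at the back bar. x runs into the bay, y across it; the boat's axes agree with these when racked rightly. Fence ends at x = -62 mm, fences' inner faces at y = -35 and +35 mm
- boat_b: a boat of the same shape, already racked, tab out; same axes and origin. Leave it alone
- boat_c: a boat of the same shape, already racked, tab out; same axes and origin. Leave it alone
- crucible: fire clay crucible, an open cone 78 mm across its rim, 90 mm high; origin at the centre of its underside. A bystander
- weight: chrome calibration weight, 46 mm across, 90 mm high with its lifting knob; origin at the centre of its underside. A bystander
- dish: round stainless weighing pan, 90 mm across, 16 mm high; origin at the centre of its underside. A bystander
- jar: brown glass jar with a black cap, 62 mm across, 95 mm high; origin at the centre of its underside. A bystander
- brush: balance brush with a wooden handle lying flat, 170 mm long (its x), under 40 mm wide and high; origin at the middle of its underside. A bystander
Not all that is in view belongs to the job. What is shaped like the boat but green or yellow is not meant.

How it is judged (in metres and radians):
At the end, for the whole second after the job is handed in: the boat lies flat and still in the empty bay, plain end within 8 mm of its home at the back bar and its origin within 10 mm of the home point, in line with the bay to 0.1 rad, tab out of the open side; the two racked boats are within 10 mm of where they were (x of boat in the frame of bay above -0.008 m and horizontal distance between boat and bay below 0.01 m and angle between the x axis of boat and the x axis of bay, either way round below 0.1 rad and x of boat_tab in the frame of bay below -0.05 m and angle between boat's own z axis and vertical below 0.05 rad and height (world z) of boat below 0.004 m and linear speed of boat below 0.01 m/s and distance of each of boat_b, boat_c from where it was at the start of the episode below 0.01 m); the robot touches nothing.
It fails at once if the boat is picked up off the slab (underside more than 12 mm up) (height (world z) of boat above 0.012 m).
It fails at once if the boat is tipped by more than 0.25 rad (angle between boat's own z axis and vertical above 0.25 rad).
It fails at once if a racked boat is displaced by more than 20 mm (distance of any of boat_b, boat_c from where it was at the start of the episode above 0.02 m).
It fails at once if a bystander is displaced by more than 30 mm (distance of any of crucible, weight, dish, jar, brush from where it was at the start of the episode above 0.03 m).
It also fails if it takes over 64 s, if anything falls off the work surface, if the arm or the gripper's body presses on something with over 40 N, if the wrist force passes 120 N, or if a joint passes its speed limit or range.

## Robot

A 7-joint arm with a two-finger parallel gripper is mounted at the origin on the work surface. World frame = base frame: x ahead of the robot, y to its left, z up, the work surface at z = 0. Lengths are in mm, angles in rad, forces in N, time in s.
With the tool pointing down it reaches from about 400 to 875 mm from the base axis. Payload 19.3 kg.
Tool frame: the origin (TCP) lies at the very end of the fingers, on their centre line; the grasp point (between the pads) lies 19 mm behind it (grip_point_offset is the z of the grasp point in the tool frame, in mm); z points along the fingers, x is the direction in which the jaws open and shut, and the axes are right-handed (so a half turn about z gives the same grasp; the last joint's range is limited). The gripper opens to 85 mm and grips with 20 to 120 N. Pads are 22 mm wide; open, the fingers measure 114 mm over their backs; the gripper's body (76 mm by 85 mm) begins 54 mm behind the grasp point. The pads swing forward as they close: fully open they stand 13 mm farther back than shut.
Start: joints at [1.226, 0.521, -0.036, 1.599, 0.021, 1.021, -0.113], TCP at [169.568, -601.548, 196.091] pointing down, gripper open.
Joint ranges: [-2.91, 2.91], [-0.3, 2.13], [-1.5, 1.42], [0.17, 2.43], [-1.26, 4.41], [0.16, 1.93], [-2.52, 2.52]. Speed limits (rad/s): [1.89, 1.89, 2.39, 2.39, 3.01, 3.01, 3.01].

## Interface

Orientations are given as a 3x3 rotation matrix whose columns are the frame's x, y, z axes.
In Python, from workcell import movep, movel, goto_joints, open_gripper, clamp, wait, inverse_kinematics, read_state, camera, PlanningError, finish_job, grip_point_offset gives the robot as it stands. Calls block until the motion is done:
- movep(position, orientation): joint-space move of the TCP to a pose.
- movel(position, frame=None, max_speed=150, guard=None): straight line of the TCP; frame=None keeps the orientation; max_speed is the mean speed in mm/s. With guard (N) it stops when the force on the tool has changed by that much, and returns True; else False.
- goto_joints(angles): joint-space move.
- open_gripper() and clamp(): open the fingers fully, or close them until they stop; the grip force is fixed at half the most.
- wait(seconds).
- inverse_kinematics(position, orientation): joint angles nearest the present ones, or None.
- read_state(): the state.
- camera(name): name is "scene" or "top"; returns a dict with "image" (420x560x3 uint8, blue, green, red), "range_z" (420x560 float32, mm along the optical axis (not along the pixel's ray), 0 where there is no reading), "fx", "fy", "cx", "cy" (pixels), "dist_coeffs" ([k1, k2, p1, p2, k3] as OpenCV has them; the pictures are not rectified), "cam_to_world" (4x4, takes a point from camera to world coordinates). Camera axes: x right, y up, looking along -z (the intrinsics and any distortion apply to the point x, -y, -z); pixel columns grow to the right and rows downward; lengths in mm; the calibration is good to about 2 mm. A picture is of the moment at which its call begins.
A pose or a line that the arm cannot do raises PlanningError and nothing moves.
- finish_job(): hands the job in, once; it reports no verdict.
The state is a dict: "time": time; "qpos": joint angles; "qvel": joint speeds; "joint_efforts": joint torques, N m; "eef_pos": TCP position; "tool_rot": TCP orientation; "ft_force": force on the tool from outside, world axes, zero at the start; "torque": the same for the moment, N m; "finger_gap": finger opening in mm.
Only numpy, scipy, OpenCV 4.12 (cv2) and the standard library are available. Lean on these libraries where they do the work, as an engineer would, in place of code of your own. Each camera call takes 0.05 s, during which the arm holds its last target.

## Working session

There is one attempt and no reset: what is moved stays moved. The work goes in short steps, each a Python script; the robot and the scene stay as the last script left them, time stands still between calls to the robot, and variables do not carry over. Pictures are saved under pics/ and viewed, and the job is handed in when it is done.

```bash
ls; mkdir -p pics; python3 - <<'E'
from workcell import *
import cv2,numpy as np
for n in("scene","top"):
    c=camera(n); cv2.imwrite(f"pics/{n}0.png",c["image"]); np.savez(f"{n}0.npz",**c)
    print(n,c["fx"],c["fy"],c["cx"],c["cy"],c["dist_coeffs"],np.round(c["cam_to_world"],3).tolist(),(c["range_z"]>0).mean())
s=read_state();print(s["time"],s["finger_gap"],s["tool_rot"],grip_point_offset)
E
```

```text
pics
scene 411.9178360267485 411.9178360267485 282.7874342460314 200.18468588212173 [-0.08997675  0.          0.          0.          0.        ] [[-0.027, -0.624, 0.781, 1503.297], [1.0, -0.028, 0.012, -131.111], [0.015, 0.781, 0.624, 781.443], [0.0, 0.0, 0.0, 1.0]] 0.9960034013605442
top 494.5937169636612 494.5937169636612 277.4505835053011 204.91519689941305 [0.03364956 0.         0.         0.         0.        ] [[0.025, 0.984, -0.176, 325.297], [-1.0, 0.025, -0.005, -132.367], [-0.0, 0.176, 0.984, 1355.902], [0.0, 0.0, 0.0, 1.0]] 0.9956760204081633
0.1 85.43206051693738 [[ 2.71412371e-01 -9.62463096e-01 -3.36867345e-04]
 [-9.62462702e-01 -2.71412566e-01  8.75048624e-04]
 [-9.33632039e-04  8.67232337e-05 -9.99999560e-01]] -18.700000000000003
```

View pics/scene0.png

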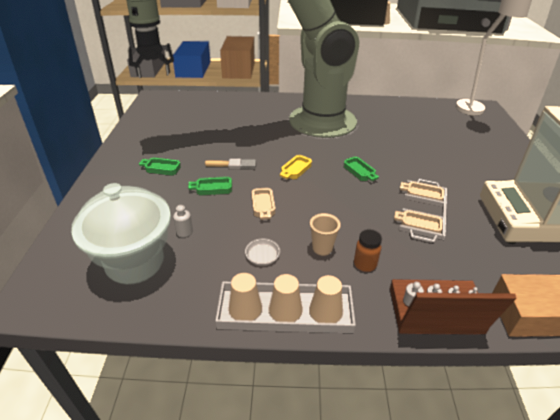

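View pics/top0.png

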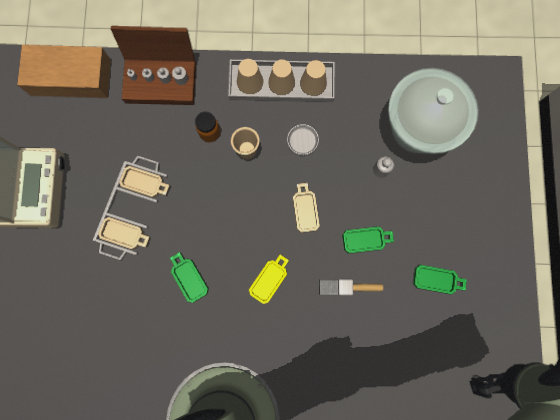

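Candidates in the top view are:
- the loose clay boat at (306,210)
- the racked clay boats at (143,182) and (122,234)
- the green boats at (189,281), (368,240) and (438,280)
- the yellow boat at (270,280)

Only (306,210) is both clay-coloured and loose. The empty bay looks like the middle one, near (132,208). I'll check both in close crops.

```bash
python3 - <<'E'
import cv2,numpy as np
im=cv2.imread("pics/top0.png")
a=cv2.resize(im[145:270,80:200],None,fx=4,fy=4,interpolation=cv2.INTER_CUBIC)
b=cv2.resize(im[170:245,270:340],None,fx=4,fy=4,interpolation=cv2.INTER_CUBIC)
o=np.zeros((500,770,3),np.uint8);o[:500,:480]=a;o[:300,485:765]=b
cv2.imwrite("pics/crop0.png",o)
E
```

```text
(no output)
```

View pics/crop0.png

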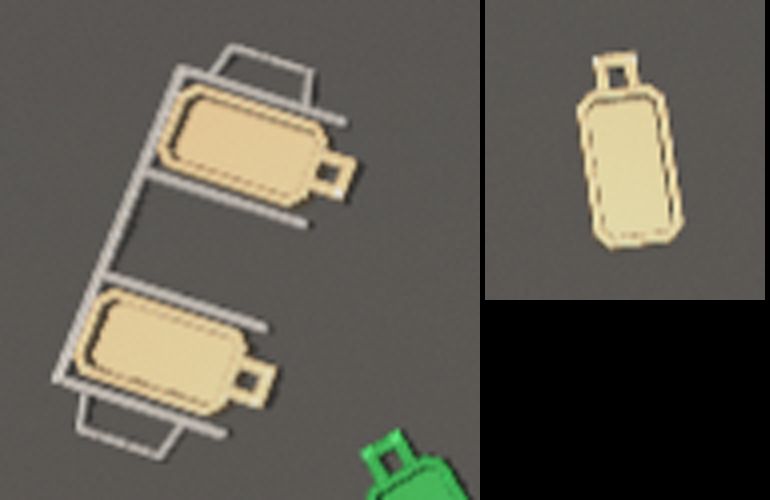

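The crops confirm it. The loose clay boat is at (306,210) with its tab pointing image-up. The rack's middle bay is empty and opens towards the image right. Next I'll measure.

```bash
cat > h.py <<'E'
import cv2,numpy as np
def unproj(c,uv,z):
    K=np.array([[c["fx"],0,c["cx"]],[0,c["fy"],c["cy"]],[0,0,1]],float)
    p=cv2.undistortPoints(np.asarray(uv,float).reshape(-1,1,2),K,np.asarray(c["dist_coeffs"],float)).reshape(-1,2)
    T=np.asarray(c["cam_to_world"],float)
    d=np.c_[p[:,0],-p[:,1],-np.ones(len(p))]@T[:3,:3].T
    o=T[:3,3]; t=(z-o[2])/d[:,2]
    return o+d*t[:,None]
def boats(c,amin=250):
    im=np.asarray(c["image"]); hsv=cv2.cvtColor(im,cv2.COLOR_BGR2HSV)
    m=cv2.inRange(hsv,(8,40,110),(24,200,255))
    n,l,st,ce=cv2.connectedComponentsWithStats(m)
    out=[]
    for i in range(1,n):
        if st[i,4]<amin: continue
        cs,_=cv2.findContours((l==i).astype(np.uint8),cv2.RETR_EXTERNAL,cv2.CHAIN_APPROX_NONE)
        k=max(cs,key=cv2.contourArea); w=unproj(c,k[:,0,:],22)[:,:2].astype(np.float32)
        r=cv2.minAreaRect(w)
        out.append((ce[i].round(),st[i,4],r,w))
    return out
def boatpose(w):
    # outline in world on z=22 -> origin, tab direction
    (cx,cy),(a,b),ang=cv2.minAreaRect(w); box=cv2.boxPoints(((cx,cy),(a,b),ang))
    e=box[1]-box[0],box[2]-box[1]; e=max(e,key=np.linalg.norm); u=e/np.linalg.norm(e)
    v=np.array([-u[1],u[0]]); q=(w-[cx,cy]); s=q@u; t=q@v
    # tab end: narrower
    wid=lambda k:np.ptp(t[k])
    hi=s>s.max()-15; lo=s<s.min()+15
    if wid(hi)>wid(lo): u=-u; v=-v; s=-s; t=-t
    body=s<s.max()-30
    ctr_t=(t[body].max()+t[body].min())/2
    # length 134 total: origin 67-12=55 from the plain end
    o=np.array([cx,cy])+u*((s.max()+s.min())/2-12)+v*ctr_t
    return o,u,(max(a,b),min(a,b))
E
python3 - <<'E'
import numpy as np,cv2
from h import *
for n in("top","scene"):
    c=dict(np.load(n+"0.npz"))
    for ce,a,r,w in boats(c,150):
        if a>1500: continue
        o,u,d=boatpose(w); print(n,ce,a,o.round(1),np.degrees(np.arctan2(u[1],u[0])).round(1),np.round(d,1))
c=dict(np.load("top0.npz")); hsv=cv2.cvtColor(c["image"],cv2.COLOR_BGR2HSV)
m=cv2.inRange(hsv,(0,0,120),(180,39,255)); m[:150]=0;m[265:]=0;m[:,:85]=0;m[:,180:]=0
cv2.imwrite("pics/rackmask.png",cv2.resize(m[140:270,80:200],None,fx=4,fy=4,interpolation=0))
def edge(p,q,z=16): 
    w=unproj(c,[p,q],z)[:,:2];d=w[1]-w[0];return w.round(1).tolist(),np.degrees(np.arctan2(d[1],d[0])).round(1)
f=lambda x,y:(80+x/4-.4,145+y/4-.4)
for a,b in [((152,175),(305,225)),((105,273),(265,328)),((180,70),(58,380)),((185,70),(343,121)),((60,380),(222,434))]: print(edge(f(*a),f(*b)))
E
```

```text
top [154.  27.] 255 [1073.   248.2] 88.6 [242.9  55.2]
top [489.  46.] 150 [1039.5 -718. ] -79.0 [74.3 52. ]
top [247.  75.] 501 [950.6 -30.3] -178.5 [106.4  54.7]
top [281.  75.] 497 [ 927.2 -122.1] -12.1 [106.8  59.4]
top [314.  76.] 503 [ 950.6 -223.6] 175.3 [105.5  58.2]
top [245. 140.] 475 [745.2 -41.2] 91.5 [81.3 78.6]
top [ 27. 191.] 603 [587.4 555.6] 1.1 [216.3 132.5]
top [142. 182.] 962 [621.8 254.3] -107.1 [134.9  64.1]
top [306. 207.] 787 [ 549.  -204.3] 9.1 [136.2  62.1]
top [122. 233.] 1012 [477.4 298.9] -107.0 [135.3  64.1]
top [368. 287.] 213 [ 348.1 -360. ] -88.4 [79.8 15.7]
scene [92. 41.] 1343 [-1167.5 -1433.9] -153.0 [1993.4  125.9]
scene [105. 116.] 406 [  13.5 -886.7] 25.8 [463.5  99.3]
scene [127. 100.] 191 [-108.1 -822. ] 23.9 [211.5  80.5]
scene [296. 167.] 371 [ 362.1 -101.6] -32.7 [158.7  87.8]
scene [216. 162.] 171 [ 358.6 -384.3] 92.5 [84.9 42.3]
scene [423. 190.] 659 [480.8 296.3] -107.1 [139.1  86.3]
scene [419. 220.] 846 [625.8 250.6] -107.1 [138.6  84.1]
scene [369. 250.] 185 [748.   92.9] -105.1 [69.5 50.6]
scene [327. 300.] 1426 [916.9 -37.3] 177.1 [143.2  76.4]
scene [ 32. 381.] 398 [1151.7 -629.8] 52.6 [229.5  53. ]
([[600.1, 315.9], [567.7, 208.5]], np.float64(-106.8))
([[531.0, 342.2], [495.8, 230.8]], np.float64(-107.5))
([[675.2, 302.6], [457.0, 367.4]], np.float64(163.5))
([[675.3, 299.1], [641.8, 187.2]], np.float64(-106.7))
([[457.1, 366.0], [423.2, 254.3]], np.float64(-106.9))
```

View pics/rackmask.png

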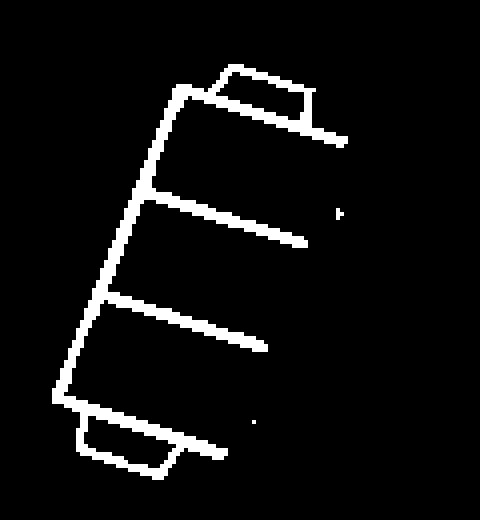

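Home is about (550, 277.5), with the into-bay direction at 73.1°. The loose boat is at (549, -204), tab at 9°. My plan is to grip the tab, swing and slide the boat to 30 mm short of home, release, then push the tab's end home with the fingers shut.

```bash
cat >> h.py <<'E'
def R(deg): # tool down, tool y axis along... tool x at angle deg
    a=np.radians(deg); x=np.array([np.cos(a),np.sin(a),0]); z=np.array([0,0,-1.]); return np.c_[x,np.cross(z,x),z]
TH=73.1
INTO=np.array([np.cos(np.radians(TH)),np.sin(np.radians(TH))]); HOME=np.array([549.8,277.5])
E
python3 - <<'E'
from workcell import *
from h import *
o=np.array([549,-204.3]);ta=9.1
g=o+71*np.array([np.cos(np.radians(ta)),np.sin(np.radians(ta))]);f=HOME-101*INTO
print(g,f)
for s in(90,-90):
  for p,t in((g,ta),(g,-60),(f,-106.9),(HOME-80*INTO,-106.9)):
    q=inverse_kinematics([*p,6],R(t+s)); print(s,t,None if q is None else np.round(q,2))
E
```

```text
[ 619.10638028 -193.07077722] [520.43907845 180.86182801]
90 9.1 [ 0.66  0.9  -0.72  1.63  0.72  0.9   1.39]
90 -60 [ 0.52  0.83 -0.48  1.64  0.5   0.79  0.34]
90 -106.9 [-0.04  0.74 -0.57  1.9   0.62  0.68 -1.28]
90 -106.9 [-0.06  0.76 -0.59  1.87  0.63  0.7  -1.31]
-90 9.1 [ 0.29  0.79 -0.12  1.65  0.14  0.71 -1.31]
-90 -60 [ 0.09  0.81  0.19  1.66 -0.22  0.69 -2.23]
-90 -106.9 [ 0.36  1.1  -1.28  1.89  1.18  1.18  1.47]
-90 -106.9 [ 0.32  1.11 -1.28  1.85  1.18  1.19  1.46]
```

```bash
python3 - <<'E'
from workcell import *
from h import *
g=[619.1,-193.1]
movep([*g,130],R(99.1)); movel([*g,30],max_speed=120)
c=camera("scene");cv2.imwrite("pics/pre_s.png",c["image"][130:270,180:360].repeat(3,0).repeat(3,1))
print(movel([*g,5],max_speed=40,guard=8))
clamp()
s=read_state();print(s["time"],s["finger_gap"],s["eef_pos"],s["ft_force"],s["qpos"])
c=camera("scene");cv2.imwrite("pics/grip_s.png",c["image"][130:270,180:360].repeat(3,0).repeat(3,1))
E
```

```text
False
4.8583 0.36713520615512213 [ 619.08856976 -193.11109386    4.99516784] [ 1.18823261 -0.12857741  0.66353339] [ 0.64280163  0.88890119 -0.6889831   1.63087178  0.69403095  0.88144294
  1.40683041]
```

View pics/grip_s.png

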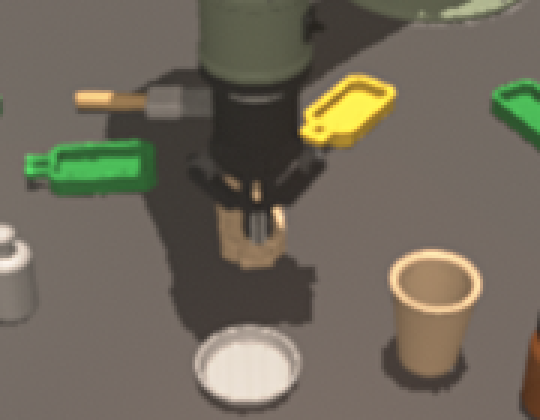

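```bash
python3 - <<'E'
from workcell import *
from h import *
a=cv2.imread("pics/pre_s.png")
c=camera("top");b=c["image"][150:260,240:370]
b=cv2.resize(b,None,fx=3,fy=3)
o=np.zeros((420,800,3),np.uint8);o[:,:400]=a[:,100:500];o[:330,405:795]=b
cv2.imwrite("pics/chk1.png",o)
E
```

```text
(no output)
```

View pics/chk1.png

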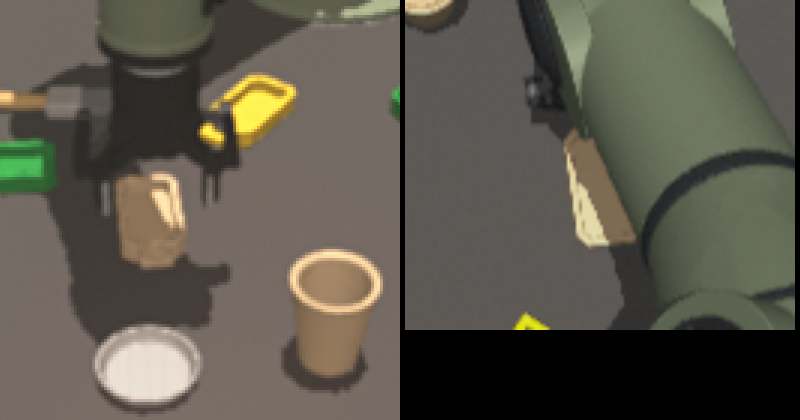

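```bash
python3 - <<'E'
from workcell import *
from h import *
c=camera("scene");im=c["image"]
T=np.linalg.inv(c["cam_to_world"])
def proj(P):
    p=T[:3,:3]@np.array(P,float)+T[:3,3]; p=np.array([p[0],-p[1],-p[2]])
    K=np.array([[c["fx"],0,c["cx"]],[0,c["fy"],c["cy"]],[0,0,1]])
    return cv2.projectPoints(p.reshape(1,3),np.zeros(3),np.zeros(3),K,np.array(c["dist_coeffs"],float))[0].ravel()
for P in([619,-193,5],[619,-193,25],[627,-192,22],[603,-195,22]): print(P,proj(P).round(1))
a=im[180:230,235:295]; g=np.clip(a.astype(float)*1.6,0,255).astype(np.uint8)
cv2.imwrite("pics/z1.png",cv2.resize(g,None,fx=10,fy=10,interpolation=0))
E
```

```text
[619, -193, 5] [265.4 218.9]
[619, -193, 25] [265.3 213.6]
[627, -192, 22] [265.5 216.2]
[603, -195, 22] [265.  210.7]
```

View pics/z1.png

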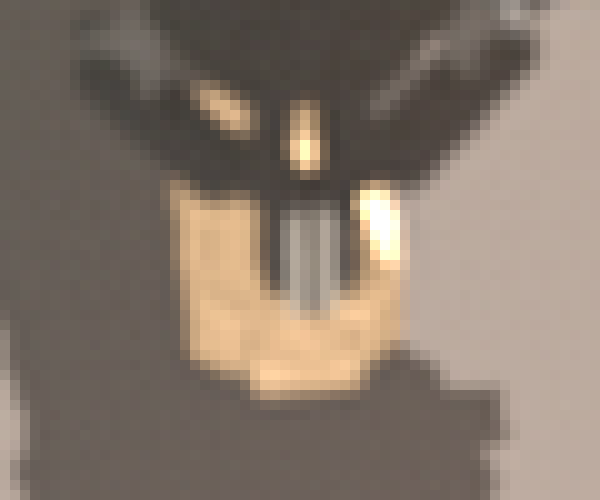

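```bash
python3 - <<'E'
from workcell import *
from h import *
c=camera("scene");T=np.array(c["cam_to_world"])
K=np.array([[c["fx"],0,c["cx"]],[0,c["fy"],c["cy"]],[0,0,1]])
for u in (266,258):
  for v in range(196,224):
    p=cv2.undistortPoints(np.array([[[u,v]]],float),K,np.array(c["dist_coeffs"],float)).ravel(); r=float(c["range_z"][v,u])
    print(u,v,(T[:3,:3]@(np.array([p[0],-p[1],-1])*r)+T[:3,3]).round(0),c["image"][v,u])
s=read_state();print(s["tool_rot"].round(3) if hasattr(s["tool_rot"],'round') else s["tool_rot"])
E
```

```text
266 196 [ 622. -190.   90.] [ 77 101 123]
266 197 [ 622. -190.   87.] [47 57 68]
266 198 [ 622. -190.   83.] [35 39 42]
266 199 [ 624. -190.   81.] [39 43 47]
266 200 [ 621. -190.   76.] [51 55 60]
266 201 [ 628. -190.   78.] [69 75 81]
266 202 [ 628. -190.   74.] [75 82 89]
266 203 [ 629. -190.   71.] [75 83 89]
266 204 [ 628. -190.   67.] [77 85 91]
266 205 [ 630. -190.   65.] [80 87 94]
266 206 [ 631. -190.   63.] [80 87 94]
266 207 [ 626. -190.   55.] [80 87 93]
266 208 [ 632. -190.   56.] [79 86 92]
266 209 [ 628. -190.   50.] [79 86 92]
266 210 [ 631. -190.   49.] [81 90 98]
266 211 [ 631. -190.   45.] [ 83 100 117]
266 212 [ 602. -192.   17.] [ 89 114 139]
266 213 [ 603. -192.   13.] [ 92 120 148]
266 214 [ 603. -192.   10.] [ 95 123 151]
266 215 [ 624. -191.   24.] [ 94 123 150]
266 216 [ 626. -191.   22.] [ 91 120 147]
266 217 [ 628. -191.   20.] [ 94 123 150]
266 218 [ 627. -191.   15.] [ 86 111 134]
266 219 [ 614. -192.    0.] [67 81 95]
266 220 [ 616. -192.   -2.] [56 60 68]
266 221 [ 621. -191.   -1.] [55 59 65]
266 222 [ 628. -191.    2.] [55 60 67]
266 223 [ 631. -191.
[... 537 characters left out ...]
] [ 88 115 140]
258 209 [ 576. -217.    5.] [ 86 113 137]
258 210 [ 582. -217.    6.] [ 85 110 135]
258 211 [ 601. -215.   18.] [ 91 119 145]
258 212 [ 603. -215.   16.] [ 94 123 150]
258 213 [ 604. -215.   13.] [ 93 121 149]
258 214 [ 604. -215.    9.] [ 92 120 147]
258 215 [ 608. -215.    9.] [ 92 120 146]
258 216 [ 609. -215.    7.] [ 86 111 134]
258 217 [ 606. -215.   -0.] [ 70  85 100]
258 218 [ 608. -215.   -2.] [57 62 69]
258 219 [ 615. -215.    0.] [54 57 62]
258 220 [ 618. -214.   -1.] [54 58 64]
258 221 [ 622. -214.   -1.] [56 59 67]
258 222 [ 627. -214.   -1.] [56 61 67]
258 223 [ 633. -213.    1.] [56 61 67]
[[-0.158  0.987 -0.   ]
 [ 0.987  0.158 -0.   ]
 [-0.    -0.    -1.   ]]
```

The depth shows the shut fingertips at z≈44 while the stated TCP is at z=5, so the jaws closed above the tab. The boat hasn't moved. I'll measure the finger ends with the gripper open.

```bash
cat >> h.py <<'E'
def cloud(c):
    K=np.array([[c["fx"],0,c["cx"]],[0,c["fy"],c["cy"]],[0,0,1]]);h,w=c["range_z"].shape
    uv=np.stack(np.meshgrid(np.arange(w),np.arange(h)),-1).reshape(-1,1,2).astype(float)
    p=cv2.undistortPoints(uv,K,np.array(c["dist_coeffs"],float)).reshape(-1,2)
    T=np.array(c["cam_to_world"]);d=np.c_[p[:,0],-p[:,1],-np.ones(len(p))]*c["range_z"].reshape(-1,1)
    return (d@T[:3,:3].T+T[:3,3]).reshape(h,w,3)
E
python3 - <<'E'
from workcell import *
from h import *
def low(c,tag):
    W=cloud(c);e=np.array(read_state()["eef_pos"])
    k=(np.abs(W[...,0]-e[0])<25)&(np.abs(W[...,1]-e[1])<70)&(W[...,2]>26)&(W[...,2]<150)
    P=W[k]
    for a in range(-65,66,10):
        q=P[np.abs(P[:,1]-e[1]-a)<5]
        if len(q): print(tag,a,len(q),np.sort(q[:,2])[:3].round(0),q[:,2].max().round(0))
low(camera("scene"),"shut")
open_gripper();c=camera("scene");low(c,"open");print(read_state()["finger_gap"],read_state()["time"])
cv2.imwrite("pics/z2.png",cv2.resize(c["image"][160:230,220:310],None,fx=8,fy=8,interpolation=0))
E
```

```text
shut -65 3 [128. 129. 130.] 130.0
shut -55 31 [117. 121. 121.] 136.0
shut -45 56 [103. 106. 109.] 147.0
shut -35 57 [94. 94. 96.] 148.0
shut -25 58 [85. 86. 87.] 150.0
shut -15 79 [47. 52. 53.] 149.0
shut -5 110 [41. 44. 45.] 149.0
shut 5 115 [43. 43. 44.] 150.0
shut 15 95 [48. 49. 49.] 150.0
shut 25 62 [86. 89. 91.] 149.0
shut 35 59 [88. 90. 90.] 149.0
shut 45 59 [ 99. 103. 104.] 149.0
shut 55 40 [113. 115. 116.] 138.0
shut 65 2 [126. 129.] 129.0
open -65 50 [ 99.  99. 103.] 149.0
open -55 75 [57. 63. 66.] 149.0
open -45 84 [59. 60. 62.] 150.0
open -35 49 [100. 102. 103.] 150.0
open -25 41 [113. 115. 116.] 150.0
open -15 40 [116. 116. 117.] 149.0
open -5 47 [111. 113. 113.] 150.0
open 5 42 [113. 116. 116.] 147.0
open 15 43 [112. 114. 117.] 150.0
open 25 36 [120. 120. 123.] 150.0
open 35 47 [108. 112. 112.] 147.0
open 45 92 [52. 55. 56.] 150.0
open 55 70 [60. 64. 65.] 149.0
open 65 54 [ 98. 101. 103.] 149.0
85.27789907030517 5.9417
```

View pics/z2.png

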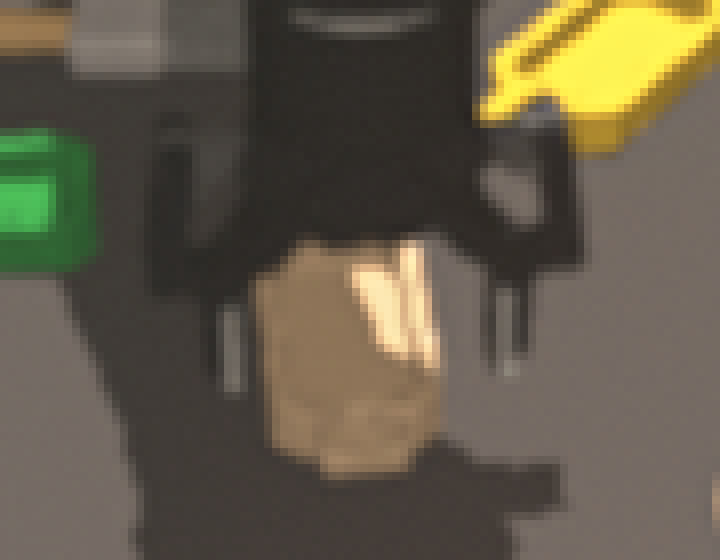

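The whole tool sits about 38 mm higher than `eef_pos` says: the body is at about 112 where 78 is expected, and the tips are at about 43 where 5 is expected. x and y agree. I'll correct z by that amount, descend with a guard, and check before clamping.

```bash
python3 - <<'E'
from workcell import *
from h import *
g=[619.1,-193.1]
print(movel([*g,-29],max_speed=40,guard=5), read_state()["eef_pos"],read_state()["ft_force"])
c=camera("scene");W=cloud(c)
for y0 in(-243,-143):
    k=(np.abs(W[...,1]-y0)<12)&(np.abs(W[...,0]-622)<22)&(W[...,2]>8); print(y0,np.sort(W[k][:,2])[:6].round(0))
cv2.imwrite("pics/z3.png",cv2.resize(c["image"][160:230,220:310],None,fx=8,fy=8,interpolation=0))
E
```

```text
False [ 619.27896771 -193.11435434  -28.74391211] [ 0.22641156  0.29168441 -0.51969061]
-243 [19. 20. 23. 24. 27. 27.]
-143 [18. 22. 23. 24. 26. 27.]
```

View pics/z3.png

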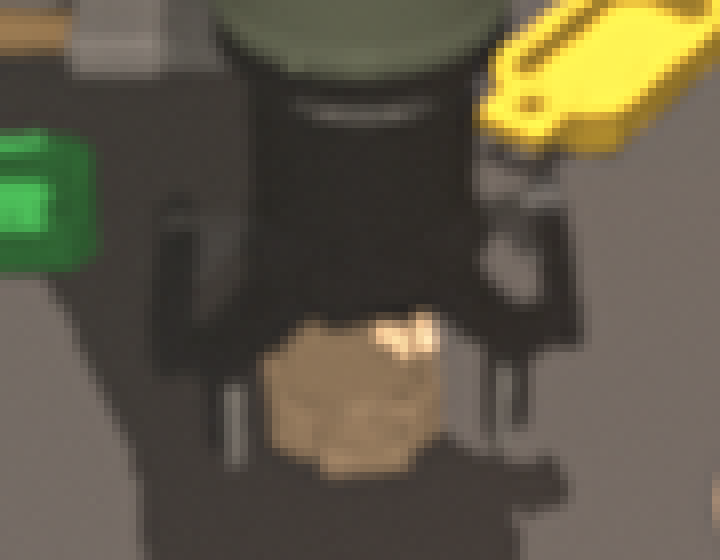

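The open tips are at about z=20 on either side of the tab, which spans pixel columns about 260–271. Now I'll clamp.

```bash
python3 - <<'E'
from workcell import *
from h import *
clamp();s=read_state();print(s["time"],s["finger_gap"],s["eef_pos"],s["ft_force"])
c=camera("scene");cv2.imwrite("pics/z4.png",cv2.resize(c["image"][160:230,220:310],None,fx=8,fy=8,interpolation=0))
W=cloud(c);e=s["eef_pos"]
for y0 in(-213,-173):
    k=(np.abs(W[...,1]-y0)<8)&(np.abs(W[...,0]-630)<10)&(W[...,2]>3); print(y0,np.sort(W[k][:,2])[:6].round(0))
E
```

```text
7.5417 28.492049932742418 [ 619.20162131 -193.1850238   -28.68578785] [-0.59951436  0.34916867  3.73319497]
-213 [ 7. 12. 14. 15. 16. 16.]
-173 [11. 12. 14. 15. 15. 16.]
```

View pics/z4.png

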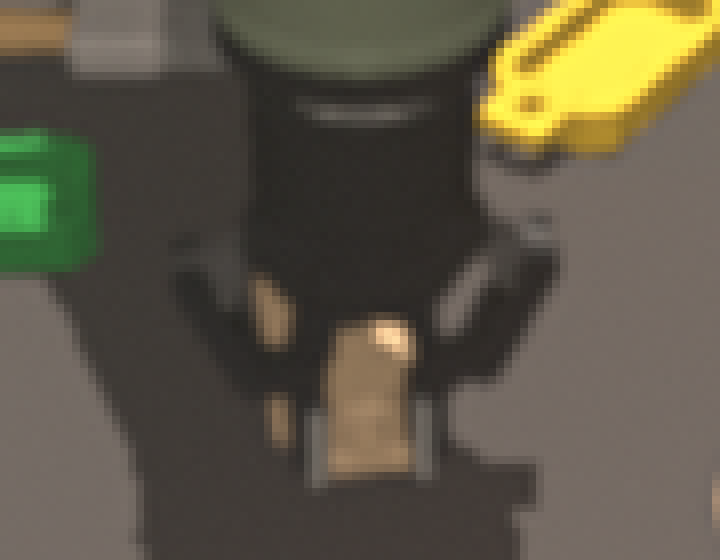

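```bash
python3 - <<'E'
from workcell import *
from h import *
Z=-28.7
for p,t in(((605,-165),-50),((580,-120),-106.9)):
    print(movel([*p,Z],frame=R(t+90),max_speed=20,guard=20))
    s=read_state();print(s["time"],s["eef_pos"],s["finger_gap"],s["ft_force"])
pre=HOME-175*INTO
print(movel([*pre,Z],max_speed=80,guard=20))
s=read_state();print(s["time"],s["eef_pos"],s["finger_gap"],s["ft_force"])
for n in("top","scene"):
    c=camera(n);np.savez(n+"1.npz",**c);cv2.imwrite(f"pics/{n}1.png",c["image"])
E
```

```text
False
9.3167 [ 605.02062685 -164.99476673  -28.67101219] 28.451579582391258 [-1.05772243  0.38371318  3.75040165]
False
12.0417 [ 580.00501255 -120.0488226   -28.67093746] 28.226079886319344 [-0.32103319 -2.2119803   4.56145471]
False
15.2417 [498.20010669 110.62254041 -28.69728209] 28.567368078486957 [ 0.37995338 -3.65972024  6.44196141]
```

View pics/top1.png

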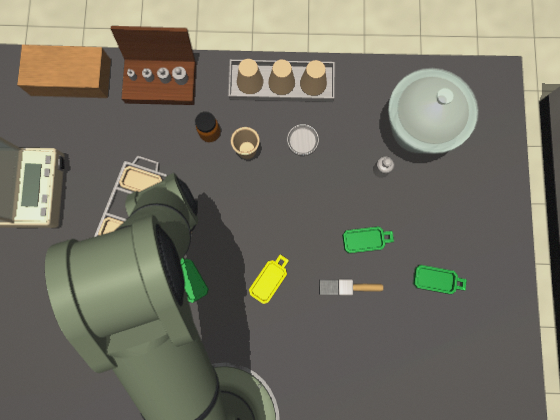

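View pics/scene1.png

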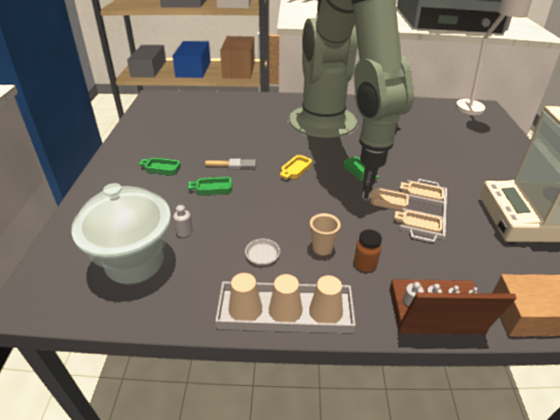

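```bash
python3 - <<'E'
from h import *
c=dict(np.load("scene1.npz"));W=cloud(c);im=c["image"]
cv2.imwrite("pics/z5.png",cv2.resize(im[170:250,350:460],None,fx=7,fy=7,interpolation=cv2.INTER_CUBIC))
for P in range(1):
  hsv=cv2.cvtColor(im,cv2.COLOR_BGR2HSV);m=cv2.inRange(hsv,(8,40,90),(24,200,255))>0
  V=np.array([-INTO[1],INTO[0]])
  L=(W[...,:2]-HOME); x=L@INTO;y=L@V
  k=m&(np.abs(y)<38)&(x<40)&(x>-140)&(W[...,2]>0)&(W[...,2]<35)
  xx,yy,zz=x[k],y[k],W[...,2][k];print(k.sum(),xx.min(),xx.max())
  for a in range(-100,20,10):
    q=np.abs(xx-a)<5
    if q.any(): print(a,yy[q].min().round(0),yy[q].max().round(0), zz[q].max().round(0))
E
```

```text
588 -139.72339350458924 39.693992439270275
-100 -36.0 35.0 23.0
-90 -30.0 32.0 23.0
-80 -34.0 31.0 24.0
-70 -37.0 35.0 24.0
-60 -36.0 31.0 24.0
-50 -32.0 36.0 23.0
-40 -13.0 33.0 11.0
-30 -37.0 37.0 16.0
-20 -36.0 34.0 13.0
-10 -36.0 37.0 16.0
0 -37.0 35.0 15.0
10 -36.0 32.0 14.0
```

View pics/z5.png

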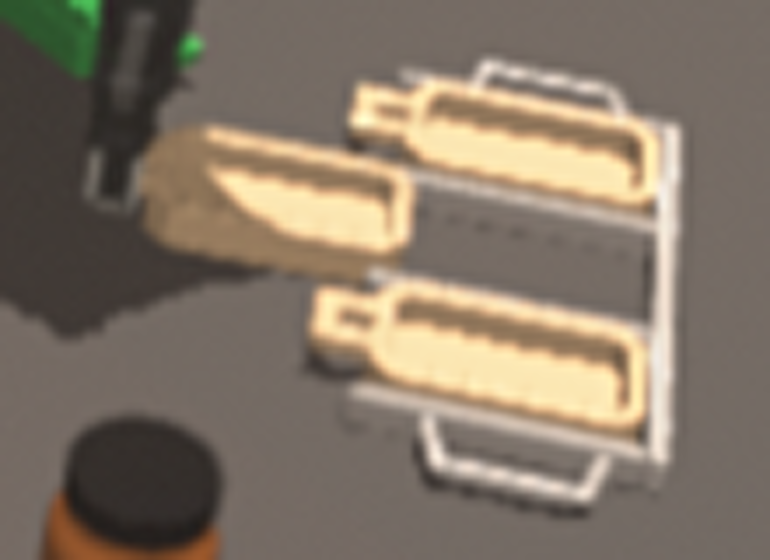

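The boat is aligned, its nose has entered the middle bay and there is no contact force. I'll advance with a guard.

```bash
python3 - <<'E'
from workcell import *
from h import *
p=HOME-101*INTO
print(movel([*p,-28.7],max_speed=40,guard=10))
s=read_state();print(s["time"],s["eef_pos"],s["finger_gap"],s["ft_force"])
open_gripper(); p=np.array(read_state()["eef_pos"][:2])
s=read_state();print(s["time"],s["ft_force"])
movel([*p,45],max_speed=100)
clamp()
b=HOME-125*INTO
movel([*b,45],max_speed=80)
c=camera("scene");np.savez("scene2.npz",**c);im=c["image"]
cv2.imwrite("pics/z6.png",cv2.resize(im[150:250,330:460],None,fx=6,fy=6,interpolation=cv2.INTER_CUBIC))
print(read_state()["time"])
E
```

```text
False
17.3417 [519.36426635 180.45958337 -28.72190594] 28.016084333107564 [-0.59354094 -7.34761468 10.89290109]
17.9333 [ 0.57622265 -0.10552802  0.42042339]
20.0833
```

View pics/z6.png

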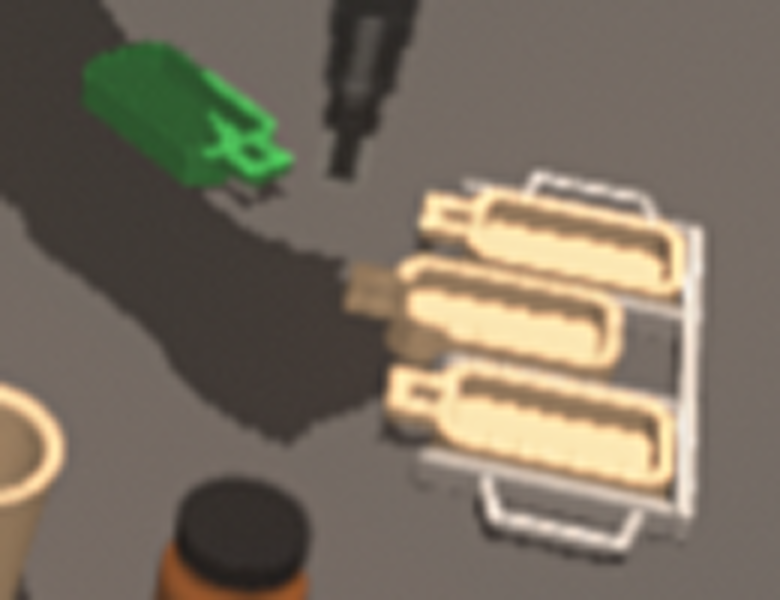

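```bash
python3 - <<'E'
from workcell import *
from h import *
b=HOME-148*INTO
movel([*b,45],max_speed=80)
print(movel([*b,-28],max_speed=60,guard=6))
print(movel([*(HOME-118*INTO),-28],max_speed=40,guard=8))
print(movel([*(HOME-87*INTO),-28],max_speed=25,guard=9))
s=read_state();e=np.array(s["eef_pos"]);print(s["time"],e,(e[:2]-HOME)@INTO,s["ft_force"])
c=camera("scene");np.savez("scene3.npz",**c);im=c["image"]
cv2.imwrite("pics/z7.png",cv2.resize(im[150:250,330:460],None,fx=6,fy=6,interpolation=cv2.INTER_CUBIC))
E
```

```text
False
False
True
23.8417 [523.35439437 191.56235828 -28.32739141] -89.91409854984421 [ 0.28526607 -0.09435181  0.7971899 ]
```

View pics/z7.png

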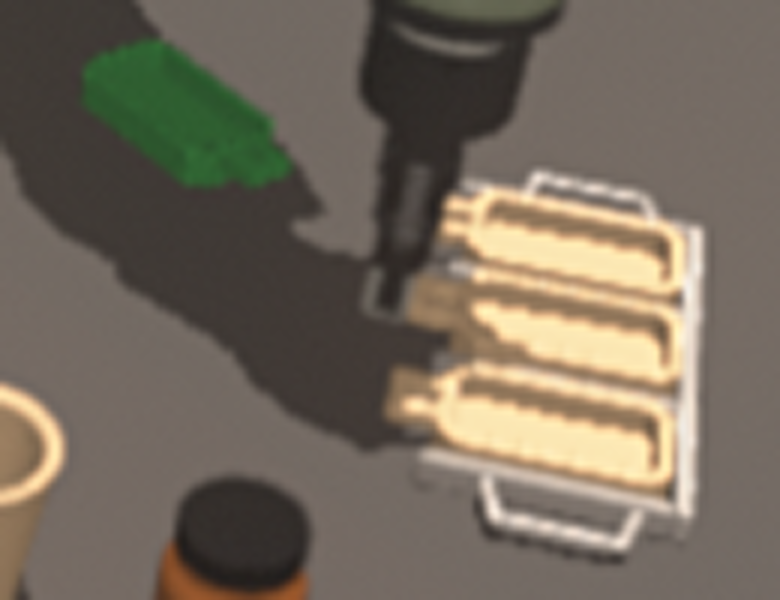

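The push stopped on contact at the expected home distance (-90). I'll retreat, clear the view and measure from the top.

```bash
python3 - <<'E'
from workcell import *
from h import *
b=HOME-115*INTO
movel([*b,-28],max_speed=50); movel([*b,150],max_speed=120)
movep([450,-330,200],R(60))
for n in("top","scene"):
    c=camera(n);np.savez(n+"4.npz",**c);cv2.imwrite(f"pics/{n}4.png",c["image"])
    if n=="top":
        cv2.imwrite("pics/z8.png",cv2.resize(c["image"][140:270,70:210],None,fx=5,fy=4.6,interpolation=cv2.INTER_CUBIC))
    for ce,a,r,w in boats(c,250):
        if a<1600 and abs(r[0][0]-550)<120 and abs(r[0][1]-250)<90:
            o,u,d=boatpose(w); L=o-HOME;print(n,ce,o.round(1),np.degrees(np.arctan2(u[1],u[0])).round(1),np.round(d,1),"bay",(L@INTO).round(1),(L@[-INTO[1],INTO[0]]).round(1))
print(read_state()["time"],read_state()["eef_pos"])
E
```

```text
top [142. 182.] [621.8 254.3] -107.1 [134.9  64.1] bay -1.3 -75.6
top [131. 208.] [547.  278.8] -107.0 [135.5  63.7] bay 0.5 3.0
top [122. 233.] [477.4 298.9] -107.0 [135.3  64.1] bay -0.5 75.5
28.2917 [ 450.42627807 -329.3607617   199.93858898]
```

View pics/z8.png

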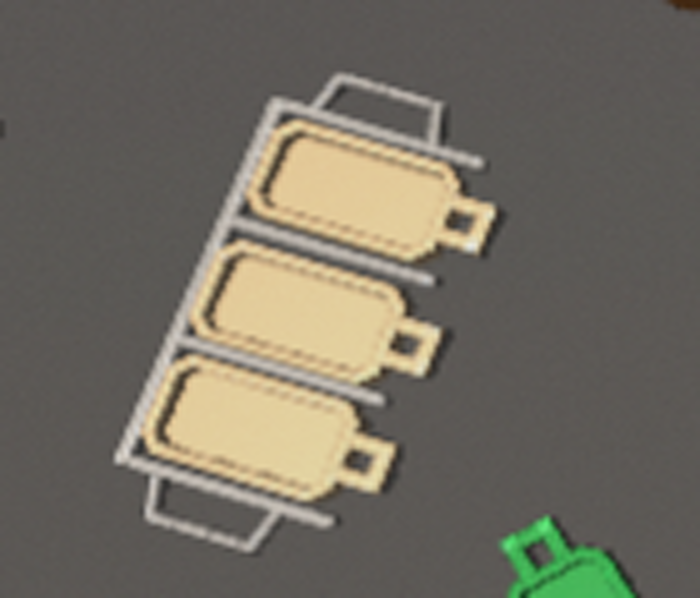

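View pics/scene4.png

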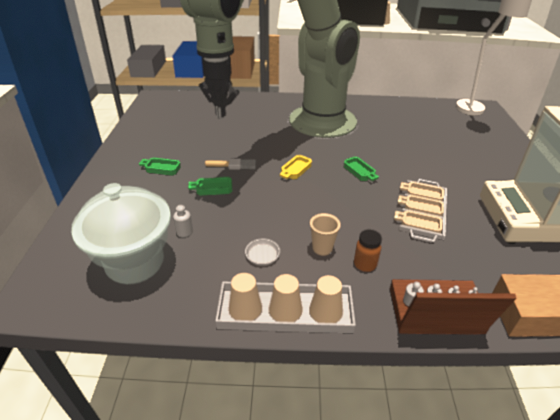

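The boat is home at about (0.5, 3.0) mm in the bay and parallel with its neighbours. The racked boats measure the same as before, and the robot is clear. Handing in.

```bash
python3 -c "
from workcell import *
print(finish_job())"
```

```text
the job is handed in; nothing more can be done
None
```

The loose clay boat is in the rack's middle bay, tab out, with its plain end against the back bar, and the job was handed in after about 28 s. I gripped it by its pull tab, swung and slid it along the slab to about 30 mm short of home, and let go. Then I pushed it home with the fingers shut until the contact guard stopped them.

**Last checks (top view):**
- **Boat:** it lies about 0.5 mm from home along the bay and 3 mm across it, with its axis within about 0.1° of the bay's.
- **Racked boats:** both measured the same as before the job.
- **Other things:** they look unmoved in the pictures; I did not measure them.
- **Robot:** it was clear of everything at the end.

**What failed or disagreed:**
- **First clamp:** it closed on nothing. Depth showed the tool about 38 mm higher than the reported TCP z. The boat was not disturbed, so I corrected z by that amount and checked with the cameras before clamping again.
- **Scene-view check:** the scene camera gave no separate pose at the end, so the final numbers rest on the top camera alone.

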